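# Load a sample jar and close the sticky bay cover

### The arm

A 6-joint arm with a two-finger parallel gripper is mounted at the origin on the work surface. World frame = base frame: x ahead of the robot, y to its left, z up, the work surface at z = 0. Lengths are in mm, angles in rad, forces in N, time in s.
With the tool pointing down it reaches from about 275 to 1000 mm from the base axis. Payload 8.4 kg.
Tool frame: the origin (TCP) lies on the centre line of the jaws, within the pads' length; the fingertips stand 14 mm ahead of it and the grasp point (between the pads) lies 5 mm behind it; z points along the fingers, y is the line along which they close (so a half turn about z gives the same grasp; the last joint's range is limited). The gripper opens to 85 mm and grips with 20 to 120 N. Pads are 22 mm wide; open, the fingers measure 114 mm over their backs; the gripper's body (76 mm by 85 mm) begins 54 mm behind the grasp point. The pads swing forward as they close: fully open they stand 13 mm farther back than shut.
Start: joints at [1.111, 0.353, 1.633, -0, 1.155, -0.002], TCP at [276.234, 560.645, 245.281] pointing down, gripper open.
Joint ranges: [-2.63, 2.63], [-0.92, 2.1], [0.06, 2.66], [-1.3, 4.44], [0, 2.69], [-3.02, 3.02]. Speed limits (rad/s): [2.22, 2.22, 2.79, 3.14, 3.14, 3.14].

### API

Orientations are given as [roll, pitch, yaw] about the fixed x, y, z axes, in that order (R = Rz(yaw) Ry(pitch) Rx(roll)).
In Python, from rig import r gives the robot as it stands.
- The arm moves only by the tool step_arm, never from a script. Its argument "plan" is text: rows parted by semicolons, each of 7 numbers parted by spaces: the turn, a rotation vector about the world's x, y, z in degrees, then the shift along the world's x, y, z in mm, then the closure in counts, from 0 (fully open) to 255 (shut). In form: rx ry rz x y z hand; .... A call has 1 to 8 rows; each row is the pose to reach, as a shift and turn from the pose commanded when the call began; what a row does not reach only later rows make up. A row lasts 1/10 s, in which the tool goes at most 50 mm and 8.59 degrees, less where a joint would pass 70% of its speed; a pose out of reach is approached as far as the arm can. A call with a gripper value outside its range is refused whole. The fingers move at their own pace and stop on an object; "force" is the grip in N (left out, the last holds). Time passes only in rows, so rows that repeat a pose let the fingers close. It gives the time, the measured TCP pose, the force, the opening and the grip force at its end, in the units of the state.
- r.sense(): the state, without advancing time (a new reading comes with each control period).
- r.grab_frame(name): name is "scene" or "top" or "wrist"; returns (picture, depth): 384x512x3 uint8, red, green, blue; 384x512 float32, mm along the optical axis (not along the pixel's ray), 0 where there is no reading.
- r.get_calibration(name): a dict with "K" (3x3 intrinsics, pixels), "world_from_camera" (4x4, takes a point from camera to world coordinates). Camera axes: x right, y down, z forward; pixel columns grow to the right and rows downward; lengths in mm; the calibration is good to about 2 mm. A picture is of the moment at which its call begins: read the wrist's pose just before it. get_calibration takes no time and is no camera call; for the wrist camera it gives the pose at the moment of the call.
- r.sign_off(): hands the job in; it is judged then, once.
The state is a dict: "clock": time; "qpos": joint angles; "qvel": joint speeds; "joint_efforts": joint torques, N m; "eef_pos": TCP position; "tcp_rot": TCP orientation; "contact_force": force on the tool from outside, world axes, zero at the start; "wrist_torque": the same for the moment, N m; "opening": opening from 0.0 (shut) to 1.0 (fully open); "grasp_force": force on a finger pad.
Only numpy, scipy, OpenCV 4.12 (cv2) and the standard library are available. Lean on these libraries where they do the work, as an engineer would, in place of code of your own. Each camera call takes 0.05 s, during which the arm holds its last target. There are 200 camera calls.

### The job

Stand the amber sample jar gently in the empty middle place of the sample bay, then slide the bay's cover fully home so that both ends rest against their stops. The cover's tracks are sticky and it racks easily: work it along by its two upright tabs, a little at one end and then a little at the other, never pushing on the cover harder than about 18 N, and leave the other loose things on the bench alone.

Things in the scene. Friction and masses are not known exactly. Their poses are not given: they have to be found in the camera images.
- bay: White bench-top sample bay, fixed: a box 260 (x) by 360 (y) by 105 mm high. Origin: centre of its underside on the bench; x away from the robot (the way the cover closes), y to its left, z up. x below -5 mm is a solid deck, top z = 105 mm; beyond it an open well, inside x -5 to 115, y -155 to +155 mm, floor z = 18 mm. Two jars like the loose one are fixed in it near y = +110 and -110 mm.
- empty_place (a point): Point on the floor of the well, midway between the two fixed jars, at x = 76, y = 0, z = 18 mm in the bay's frame: where the loose jar goes. Axes as the bay's. At the start the cover leaves the well open above x = 45 mm or less to 115 mm here.
- left_end: Left end shoe of the cover; it slides only along the bay's x. On it stands a grey push tab, 40 mm wide (y), 8 thick (x), z = 114 to 156 mm in the bay's frame, near face towards the robot: push it to the bay's +x. Origin: nominal centre of that face, axes as the bay's; home at its stop it is at x = -12, y = +155, z = 135 mm in the bay's frame, at the start x = -104 to -87.
- right_end: Right end shoe with its tab, like the left one, at y = -155 mm in the bay's frame; home at x = -12 mm. Each tab is clamped in a slot of its shoe: its face may really stand up to 5 mm before or behind the listed origin. Its rubber mount gives 1 mm per 5 N. Stops are hard. Bare deck on the tabs' near side; the shoe (top z = 126 mm) runs 125 mm ahead.
- panel: Aluminium cover panel, 126 by 336 by 5 mm, top at z = 113 mm, pivoted on both shoes (origin at the left tab's). Pushing one tab moves that end alone at about 11 N, up to 14 N with rubbing on the tab; it stays where left. When one end leads by about 20 mm it binds and drags both: over 21 N, too much, as is pushing both ends or the middle at once.
- jar_mid (a point): Centre (41 mm above its underside) of the loose amber sample jar that stands on the bench left or right of the bay: upright, 82 mm tall, body 48 mm in diameter up to 54 mm, white screw cap 42 mm in diameter from 60 to 82 mm above its underside, closed, 0.16 kg. z axis up. Grip it by the cap, from above, so that the fingers and gripper stay clear of the cover; open by 70 mm at most to let go in the well.
- jar: The same jar; origin at the centre of its underside.
- tall_bottle: Bystander: white plastic bottle 68 mm in diameter, 165 mm tall, on the other side of the bay from the loose jar. Origin: centre of its underside.
- beaker: Bystander: empty glass beaker 70 mm in diameter, 85 mm tall, left of the bay. Origin: centre of its underside.
- loose_cap: Bystander: white loose cap 60 mm in diameter, 16 mm high, right of the bay. Origin: centre of its underside.
Mind the look-alikes: they are no part of the job. What is shaped like the jar but yellow is not meant.

How it is judged:
By the outcome, as a careful person would: the job done as asked, in the order asked, and still so for the second after the job is handed in, with the robot touching nothing.
It also fails if it takes over 72 s, if anything falls off the work surface, if the arm or the gripper's body presses on something with over 40 N, if the wrist force passes 120 N, or if a joint passes its speed limit or range.

## Working session

There is one attempt and no reset: what is moved stays moved. The work goes in short steps, Python scripts to look and compute and a tool call to move; the robot and the scene stay as the last step left them, time stands still between calls to the robot, and variables do not carry over. Pictures are saved under pics/ and viewed, at most 10 in all, crops included, and the job is handed in when it is done.

Besides the shell and the picture viewer there is one more tool, called after ">>>" by a JSON object that holds its "method" and its "body". step_arm: Moves the arm, as the interface text tells. Its arguments: {"type":"object","properties":{"plan":{"type":"string"},"force":{"type":"number"}},"required":["plan"]}

```bash
mkdir -p pics
cat > h.py <<'E'
import numpy as np, cv2
from rig import r
def grab(n):
    c=r.get_calibration(n); p,d=r.grab_frame(n); return p,d,np.array(c["K"]),np.array(c["world_from_camera"])
def cloud(d,K,T):
    v,u=np.mgrid[:d.shape[0],:d.shape[1]]
    P=np.stack([(u-K[0,2])/K[0,0]*d,(v-K[1,2])/K[1,1]*d,d],-1)
    return P@T[:3,:3].T+T[:3,3]
E
python3 - <<'E'
from h import *
for n in("scene","top"):
    p,d,K,T=grab(n); cv2.imwrite(f"pics/{n}1.png",p[:,:,::-1]); np.savez(f"{n}1.npz",p=p,d=d,K=K,T=T); print(n,K,T,(d>0).mean())
print(r.sense())
E
```

```text
scene [[348.26446626   0.         255.77959352]
 [  0.         348.26446626 191.14631749]
 [  0.           0.           1.        ]] [[-5.60343760e-01  5.40370787e-01 -6.27705570e-01  1.18516066e+03]
 [ 8.28138547e-01  3.52538110e-01 -4.35779105e-01  4.22388053e+02]
 [-1.41921628e-02 -7.64013281e-01 -6.45044408e-01  7.62550805e+02]
 [ 0.00000000e+00  0.00000000e+00  0.00000000e+00  1.00000000e+00]] 0.9959920247395834
top [[396.26757904   0.         252.82079942]
 [  0.         396.26757904 186.85811921]
 [  0.           0.           1.        ]] [[ 1.74910319e-02 -9.84415664e-01  1.74985325e-01  3.56430369e+02]
 [-9.99841861e-01 -1.77832334e-02 -1.01880871e-04 -4.15934635e+01]
 [ 3.21209800e-03 -1.74955871e-01 -9.84571036e-01  1.22691745e+03]
 [ 0.00000000e+00  0.00000000e+00  0.00000000e+00  1.00000000e+00]] 0.9959360758463541
{'clock': 0.1, 'qpos': array([ 1.11058479e+00,  3.53594454e-01,  1.63403685e+00,  4.32954785e-06,
        1.15517244e+00, -2.42714691e-03]), 'qvel': array([ 2.80906896e-03, -1.51418209e-03, -2.04331968e-03,  4.87126488e-05,
       -2.11835543e-04,  1.26192541e-03]), 'joint_efforts': array([-5.42073633e-05, -6.06361270e+01, -3.42818606e+01,  6.13006137e-05,
        4.08970169e-03,  2.02292216e-05]), 'eef_pos': array([276.06763655, 560.29131005, 244.63681451]), 'tcp_rot': array([-3.14038157e+00, -6.89831275e-06,  2.68380650e+00]), 'contact_force': array([0.73086033, 0.96352538, 0.13229918]), 'wrist_torque': array([-0.01385769,  0.05323726,  0.00066504]), 'grasp_force': 0.0, 'opening': 1.000777057620245}
```

View pics/top1.png

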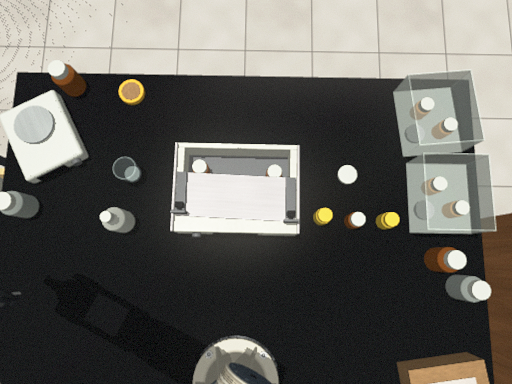

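View pics/scene1.png

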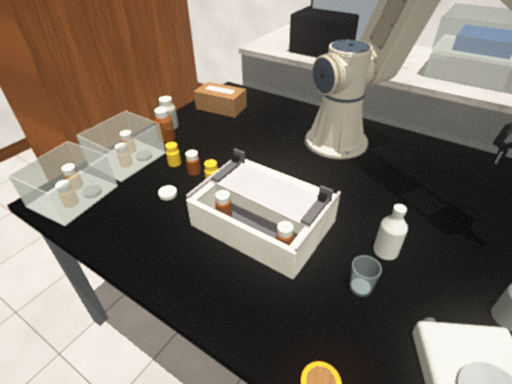

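The top view shows the white bay around (236,188), with its tabs near (180,208) and (291,214). To the right there are three jar-shaped things: yellow (323,216), amber with a white cap (356,220) and yellow (388,220). The amber one fits. The bottle (118,218) and beaker (126,169) are on the left, the loose cap (347,174) on the right. The scene view agrees. I'll measure next and crop the candidates.

Run:
```python
from h import *
S={n:np.load(n+"1.npz") for n in("scene","top")}
C={n:cloud(s["d"],s["K"],s["T"]) for n,s in S.items()}
s=S["top"];P=C["top"];p=s["p"].astype(int)
# bay
win=np.zeros(P.shape[:2],bool);win[130:245,160:310]=1
for lo,hi in((98,108),(98,175)):
    m=win&(P[...,2]>lo)&(P[...,2]<hi)
    print("bay",lo,hi,m.sum(),cv2.minAreaRect(P[m][:,:2].astype(np.float32)))
for n in S:
    P=C[n]
    roi=(P[...,0]>200)&(P[...,0]<750)&(abs(P[...,1]+50)<270)
    m=roi&(P[...,2]>132)&(P[...,2]<160)
    k,l,st,c=cv2.connectedComponentsWithStats(m.astype(np.uint8))
    for i in range(1,k):
        if st[i,4]>5: q=P[l==i]; print(n,"tall",st[i],q.mean(0).round(1),q.min(0).round(1),q.max(0).round(1))
    m=(P[...,2]>76)&(P[...,2]<88)&(P[...,0]>200)&(P[...,0]<750)&(P[...,1]<-200)&(P[...,1]>-480)
    k,l,st,c=cv2.connectedComponentsWithStats(m.astype(np.uint8))
    for i in range(1,k):
        if st[i,4]>8: q=P[l==i]; print(n,"cap",st[i],q.mean(0).round(1),q.min(0).round(1),q.max(0).round(1),S[n]["p"][l==i].mean(0).round())
a=cv2.resize(s["p"][160:250,300:410,::-1],None,fx=5,fy=5,interpolation=cv2.INTER_CUBIC)
b=cv2.resize(S["scene"]["p"][135:215,140:240,::-1],(400,320),interpolation=cv2.INTER_CUBIC)
b=cv2.copyMakeBorder(b,0,130,0,0,cv2.BORDER_CONSTANT)
cv2.imwrite("pics/crop1.png",np.hstack([a[:, :400],b]))
```

```text
bay 98 108 2869 ((556.7062377929688, 8.733505249023438), (350.2893981933594, 260.5650329589844), 89.80113983154297)
bay 98 175 8707 ((556.731201171875, 8.372222900390625), (359.41815185546875, 260.5099792480469), 89.76777648925781)
scene tall [231 149  14  13 119] [ 468.4 -143.9  143.9] [ 454.3 -166.   132.5] [ 488. -125.  156.]
scene tall [317 186  16  16 165] [488.5 165.2 144.1] [474.  143.7 132.3] [508.5 183.8 155.7]
scene cap [165 142  12   8  68] [ 475.6 -443.1   79. ] [ 454.1 -468.7   76.2] [ 494.5 -421.7   81.8] [245. 225.  74.]
scene cap [185 150  12   8  68] [ 474.8 -345.7   79.4] [ 455.6 -367.9   76.3] [ 493.2 -324.1   82. ] [244. 243. 234.]
scene cap [204 160  13   8  79] [ 485.4 -249.8   79.4] [ 462.6 -269.6   76.4] [ 506.8 -230.5   84.1] [248. 230.  79.]
top tall [170 201  16  12 116] [487.3 162.5 148.7] [473.9 143.2 133.1] [505.8 182.6 159.9]
top tall [283 210  16  12 111] [ 468.2 -145.3  148.9] [ 454.6 -165.4  136.2] [ 486.8 -126.3  159.2]
top cap [318 207  14  15 162] [ 483.5 -251.    81.9] [ 463.2 -270.4   76.4] [ 504.6 -232.2   87. ] [245. 227.  90.]
top cap [351 211  14  15 161] [ 473.4 -346.7   81.8] [ 453.2 -366.2   76.4] [ 494.3 -326.7   85.8] [236. 238. 229.]
top cap [384 212  15  14 165] [ 474.2 -444.4   81.8] [ 454.8 -463.9   76.3] [ 493.6 -424.6   87.9] [243. 224.  85.]
```

View pics/crop1.png

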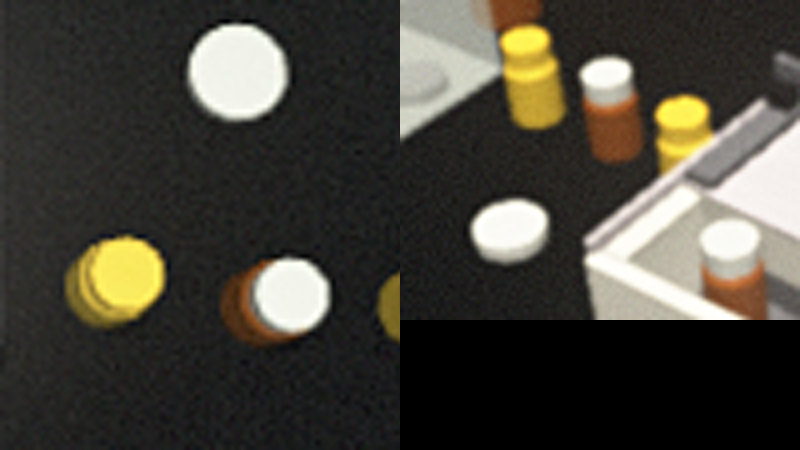

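The crop confirms it: the white-capped amber jar lies between two all-yellow jars. Its cap is centred at (474, -346.5) with its top at z 82, as listed. The bay centre is (556.7, 8.5), measured 260 x 359 with yaw about -0.2°, so the empty place is near (632.7, 8). I'm moving above the jar, jaws along y.

>>> {"method": "step_arm", "body": {"plan": "0 0 26.2 80 -370 10 0; 0 0 26.2 80 -370 10 0; 0 0 26.2 80 -370 10 0; 0 0 26.2 80 -370 10 0; 0 0 26.2 80 -370 10 0; 0 0 26.2 80 -370 10 0; 0 0 26.2 80 -370 10 0; 0 0 26.2 80 -370 10 0"}}

```text
clock: 0.9
eef_pos: [355.9, 187.7, 255.2]
tcp_rot: [-3.141, -0.0, 3.14]
contact_force: [1.3, -0.1, -0.0]
opening: 1.0
grasp_force: 0.0
```

>>> {"method": "step_arm", "body": {"plan": "0 0 0 85 -380 0 0; 0 0 0 85 -380 0 0; 0 0 0 85 -380 0 0; 0 0 0 85 -380 0 0; 0 0 0 85 -380 0 0; 0 0 0 85 -380 0 0; 0 0 0 85 -380 0 0; 0 0 0 85 -380 0 0"}}

```text
clock: 1.7
eef_pos: [441.2, -192.1, 255.2]
tcp_rot: [-3.141, 0.0, 3.14]
contact_force: [0.5, -0.1, 0.3]
opening: 1.004
grasp_force: 0.0
```

>>> {"method": "step_arm", "body": {"plan": "0 0 0 33 -154 -60 0; 0 0 0 33 -154 -60 0; 0 0 0 33 -154 -60 0; 0 0 0 33 -154 -60 0; 0 0 0 33 -154 -60 0; 0 0 0 33 -154 -60 0"}}

```text
clock: 2.3
eef_pos: [473.8, -342.5, 195.0]
tcp_rot: [3.14, -0.001, 3.14]
contact_force: [-0.0, -0.1, 0.3]
opening: 1.002
grasp_force: 0.0
```

Run:
```python
from h import *
print(r.sense()["eef_pos"])
p,d,K,T=grab("wrist"); P=cloud(d,K,T); cv2.imwrite("pics/w1.png",p[:,:,::-1])
m=((P[...,2]>75)&(P[...,2]<88)&(p.min(-1)>140)).astype(np.uint8)
k,l,st,c=cv2.connectedComponentsWithStats(m)
for i in range(1,k):
    if st[i,4]>100:
        q=P[l==i]; print(st[i],q.mean(0),q.min(0),q.max(0),cv2.minEnclosingCircle(q[:,:2].astype(np.float32)))
# panel from saved views
for n in("scene","top"):
    s=np.load(n+"1.npz");Q=cloud(s["d"],s["K"],s["T"])
    m=(Q[...,2]>109.5)&(Q[...,2]<118)&(abs(Q[...,1]-8)<140)&(Q[...,0]>410)&(Q[...,0]<700)
    v,u=np.nonzero(m); X=Q[m]
    e=[[y,np.percentile(X[abs(X[:,1]-y)<5,0],2),np.percentile(X[abs(X[:,1]-y)<5,0],98)] for y in range(-110,125,10)]
    e=np.array(e); print(n,np.polyfit(e[:,0],e[:,1],1)*[310,1],np.polyfit(e[:,0],e[:,2],1)*[310,1])
```

```text
[ 473.76762685 -342.52665757  195.03269217]
[ 439  127   73  188 2130] [ 496.2274902  -171.50290584   81.55736418] [ 423.1388306  -173.29651648   75.00235133] [ 592.41702257 -146.78868535   87.99355418] ((507.84576416015625, -159.23837280273438), 85.48277282714844)
[   0  148   59  170 2020] [ 507.46119491 -525.28901358   81.56626333] [ 439.13440377 -540.36903308   75.00508025] [ 594.50391979 -523.57092914   87.9928827 ] ((516.8793334960938, -531.9872436523438), 77.94034576416016)
[ 223  162   51   52 2092] [ 469.80678762 -347.55721922   82.13270403] [ 450.21524785 -367.73396817   75.0230176 ] [ 491.84170504 -327.7505196    84.99283428] ((470.9993591308594, -347.5563659667969), 20.849449157714844)
[345 179  25  21 146] [ 469.82253687 -262.53458744   82.34624959] [ 462.98861549 -270.40261957   80.51898608] [ 479.25985197 -253.2469479    83.97610691] ((471.2481994628906, -261.82476806640625), 11.701851844787598)
scene [  8.81050831 468.32711009] [ 12.09074405 588.57145069]
top [ 12.2381113 466.2091203] [ 10.15874021 587.19155671]
```

View pics/w1.png

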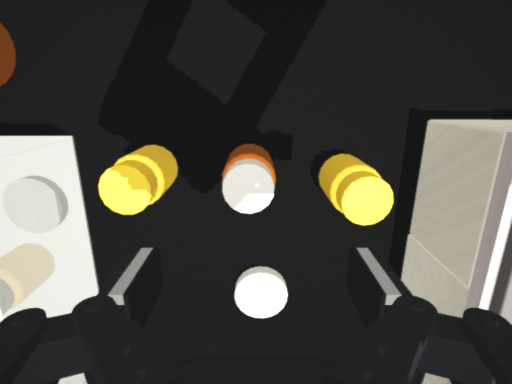

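The wrist view shows the amber jar's white cap at (248,187) between two yellow jars (124,190) and (365,200). The cap measures (471.5, -347.5), in agreement with the top view. The panel shows the left end leading by about 11 mm. I'm descending.

>>> {"method": "step_arm", "body": {"plan": "0 0 0 -1.5 -1 -40 0; 0 0 0 -1.5 -1 -75 0; 0 0 0 -1.5 -1 -100 0; 0 0 0 -1.5 -1 -115 0; 0 0 0 -1.5 -1 -124 0; 0 0 0 -1.5 -1 -124 0; 0 0 0 -1.5 -1 -124 0", "force": 30}}

```text
clock: 3.05
eef_pos: [473.4, -344.5, 72.4]
tcp_rot: [-3.141, 0.001, 3.141]
contact_force: [0.0, -0.7, -0.3]
opening: 0.996
grasp_force: 0.0
```

>>> {"method": "step_arm", "body": {"plan": "0 0 0 0 0 0 200; 0 0 0 0 0 0 200; 0 0 0 0 0 0 200; 0 0 0 0 0 0 200; 0 0 0 0 0 0 200; 0 0 0 0 0 0 200; 0 0 0 0 0 0 200; 0 0 0 0 0 0 200", "force": 30}}

```text
clock: 3.85
eef_pos: [473.2, -344.8, 72.0]
tcp_rot: [-3.141, 0.001, 3.141]
contact_force: [-0.6, -0.1, 7.2]
opening: 0.482
grasp_force: 29.7
```

>>> {"method": "step_arm", "body": {"plan": "0 0 0 0 0 8 200; 0 0 0 0 0 25 200; 0 0 0 0 0 60 200; 0 0 0 0 0 100 200; 0 0 0 0 0 140 200; 0 0 0 0 0 170 200; 0 0 0 20 40 185 200; 0 0 0 35 75 190 200"}}

```text
clock: 4.65
eef_pos: [508.6, -269.2, 263.9]
tcp_rot: [-3.14, 0.003, 3.139]
contact_force: [0.8, -0.5, -1.6]
opening: 0.482
grasp_force: 31.0
```

>>> {"method": "step_arm", "body": {"plan": "0 0 0 15 35 0 200; 0 0 0 33 75 0 200; 0 0 0 52 118 0 200; 0 0 0 71 160 0 200; 0 0 0 89 202 0 200; 0 0 0 107 242 0 200; 0 0 0 118 268 0 200; 0 0 0 124 278 0 200"}}

```text
clock: 5.45
eef_pos: [632.0, 11.4, 261.2]
tcp_rot: [3.141, -0.001, -3.14]
contact_force: [-0.1, 0.1, -2.1]
opening: 0.481
grasp_force: 31.0
```

Run:
```python
from h import *
s=r.sense();print(s["eef_pos"],s["contact_force"],s["opening"])
p,d,K,T=grab("wrist"); P=cloud(d,K,T)
print(r.sense()["eef_pos"]); cv2.imwrite("pics/w2.png",p[:,:,::-1])
np.savez("w2.npz",p=p,d=d,K=K,T=T)
m=((P[...,2]>96)&(P[...,2]<103)&(p.min(-1)>140)).astype(np.uint8)
k,l,st,c=cv2.connectedComponentsWithStats(m)
for i in range(1,k):
    if st[i,4]>60:
        q=P[l==i]; print(st[i],q.mean(0),q.min(0),q.max(0))
```

```text
[632.02702598  11.37966031 261.21590774] [-0.06706105  0.09366752 -2.12342611] 0.4813241896442501
[632.55597114  11.407992   261.17442911]
[ 108  127   44   41 1458] [ 603.74170457 -102.62406647  100.34767335] [ 586.3197838  -122.41391375   98.18303444] [623.28708465 -82.75712071 102.37531765]
[ 347  136   45   45 1564] [614.08440385 116.92178376 100.29606643] [593.97779727  96.42683063  96.16589213] [635.1924825  137.54097299 102.67717604]
```

View pics/w2.png

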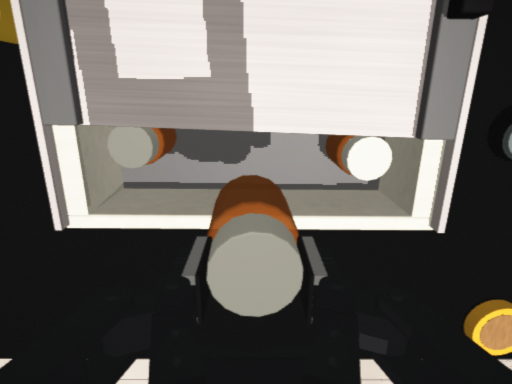

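The wrist view shows the jar held upright by its cap at (255,260), fixed-jar caps at (133,143) and (366,158), and the bay's far rim along row 222. I'll check the rim, panel edge and held cap by number.

Run:
```python
from h import *
s=np.load("w2.npz");p=s["p"];P=cloud(s["d"],s["K"],s["T"])
m=(P[...,2]>102)&(P[...,2]<108)&(P[...,0]>660)&(P[...,0]<700)
q=P[m]
for y in(-130,-60,80,130):
    a=q[abs(q[:,1]-y)<6]; print("rim",y,len(a),np.percentile(a[:,0],[3,97]) if len(a) else 0)
m=(P[...,2]>102)&(P[...,2]<108)&(P[...,0]>600)&(P[...,0]<670); q=P[m]
L=q[q[:,1]>100];R=q[q[:,1]<-100]; print("side",np.percentile(L[:,1],[3,97]),np.percentile(R[:,1],[3,97]))
m=(P[...,2]>109)&(P[...,2]<117)&(abs(P[...,1]-8)<130); q=P[m]
for y in(-120,-60,0,60,120): print("pan",y,np.percentile(q[abs(q[:,1]-y)<5,0],98))
m=(P[...,2]>265)&(P[...,2]<280)&(p.min(-1)>120); q=P[m]; q=q[(abs(q[:,0]-632)<35)&(abs(q[:,1]-9)<30)]
print("cap",len(q),cv2.minEnclosingCircle(q[:,:2].astype(np.float32)),q[:,2].mean())
```

```text
rim -130 174 [668.74816015 681.72299953]
rim -60 183 [669.01976677 682.448714  ]
rim 80 187 [669.50483307 683.4733044 ]
rim 130 175 [669.91129134 683.20717392]
side [161.81080299 181.70170189] [-166.77998826 -124.74720212]
pan -120 581.6589216468005
pan -60 583.3324329218093
pan 0 585.4986906474102
pan 60 587.7903121249593
pan 120 589.6026511063949
cap 6355 ((629.9307250976562, 11.275429725646973), 20.73634910583496) 272.0084116412285
```

>>> {"method": "step_arm", "body": {"plan": "0 0 0 0 -4 -30 200; 0 0 0 0 -4 -65 200; 0 0 0 0 -4 -100 200; 0 0 0 0 -4 -130 200; 0 0 0 0 -4 -150 200; 0 0 0 0 -4 -161 200; 0 0 0 0 -4 -165 200; 0 0 0 0 -4 -167 200"}}

```text
clock: 6.3
eef_pos: [632.0, 4.1, 94.7]
tcp_rot: [-3.141, 0.0, 3.141]
contact_force: [-0.2, -0.1, -0.7]
opening: 0.486
grasp_force: 31.0
```

>>> {"method": "step_arm", "body": {"plan": "0 0 0 0 0 -0.5 200; 0 0 0 0 0 -1 200; 0 0 0 0 0 -1.5 200"}}

```text
clock: 6.6
eef_pos: [632.2, 4.7, 93.6]
tcp_rot: [-3.142, 0.001, 3.141]
contact_force: [-0.2, 0.1, -0.4]
opening: 0.483
grasp_force: 31.0
```

>>> {"method": "step_arm", "body": {"plan": "0 0 0 0 2.5 0 200; 0 0 0 0 2.5 -1 200; 0 0 0 0 2.5 -1.5 200; 0 0 0 0 2.5 -2 200; 0 0 0 0 2.5 -2.5 200; 0 0 0 0 2.5 -2.5 200"}}

```text
clock: 7.2
eef_pos: [631.7, 7.1, 90.2]
tcp_rot: [3.142, -0.0, 3.141]
contact_force: [1.2, 0.4, -0.8]
opening: 0.479
grasp_force: 31.1
```

>>> {"method": "step_arm", "body": {"plan": "0 0 0 0 0 -0.5 200; 0 0 0 0 0 -1 200; 0 0 0 0 0 -1 200"}}

```text
clock: 7.5
eef_pos: [632.3, 7.1, 90.0]
tcp_rot: [-3.142, 0.001, 3.141]
contact_force: [-0.6, -0.4, 5.4]
opening: 0.478
grasp_force: 31.4
```

On the floor (+5 N). I'll open to about 60 mm and rise.

>>> {"method": "step_arm", "body": {"plan": "0 0 0 0 0 0 75; 0 0 0 0 0 0 75; 0 0 0 0 0 0 75; 0 0 0 0 0 0 75; 0 0 0 0 0 0 75"}}

```text
clock: 8.0
eef_pos: [631.7, 7.2, 89.2]
tcp_rot: [-3.142, -0.0, 3.141]
contact_force: [-0.3, -0.3, -0.1]
opening: 0.711
grasp_force: 0.0
```

>>> {"method": "step_arm", "body": {"plan": "0 0 0 0 0 5 75; 0 0 0 0 0 15 75; 0 0 0 0 0 40 75; 0 0 0 0 0 80 75; 0 0 0 0 0 120 75; 0 0 0 0 0 140 75"}}

```text
clock: 8.6
eef_pos: [633.2, 7.2, 234.1]
tcp_rot: [3.142, 0.005, 3.141]
contact_force: [0.4, -0.7, 1.9]
opening: 0.703
grasp_force: 0.0
```

>>> {"method": "step_arm", "body": {"plan": "0 0 0 -40 0 10 255; 0 0 0 -85 0 10 255; 0 0 0 -130 0 10 255; 0 0 0 -170 -10 10 255; 0 0 0 -195 -20 10 255; 0 0 0 -215 -25 10 255; 0 0 0 -225 -30 10 255; 0 0 0 -230 -30 10 255"}}

```text
clock: 9.4
eef_pos: [401.5, -23.3, 240.0]
tcp_rot: [-3.141, 0.001, 3.141]
contact_force: [0.5, -0.5, -0.2]
opening: 0.001
grasp_force: 0.0
```

Run:
```python
from h import *
s=r.sense();print(s["eef_pos"],s["contact_force"],s["opening"])
I=[]
for n in("top","wrist"):
    p,d,K,T=grab(n); P=cloud(d,K,T); I.append(p[:,:,::-1])
    np.savez(n+"3.npz",p=p,d=d,K=K,T=T)
    m=((P[...,2]>94)&(P[...,2]<104)&(p.min(-1)>120)&(P[...,0]>580)&(P[...,0]<660)&(abs(P[...,1]-8)<140)).astype(np.uint8)
    k,l,st,c=cv2.connectedComponentsWithStats(m)
    for i in range(1,k):
        if st[i,4]>20: q=P[l==i]; print(n,st[i],q.mean(0))
    m=(P[...,2]>130)&(P[...,2]<165)&(abs(abs(P[...,1]-8)-154)<40)&(P[...,0]>440)&(P[...,0]<530)
    for sgn in(1,-1):
        q=P[m&((P[...,1]-8)*sgn>0)]
        if len(q): print(n,"tab",sgn,len(q),np.percentile(q,[2,50,98],axis=0).round(1).tolist())
cv2.imwrite("pics/c3.png",np.vstack([cv2.resize(I[0][130:245,150:320],(444,300)),cv2.resize(I[1],(444,300))]))
```

```text
[401.49185359 -23.250662   240.00248272] [ 0.53234988 -0.4868204  -0.20628537] 0.0010930218427570183
top [231 155  14  14 152] [631.50775646   4.21544703  99.91114489]
top [192 159  14  14 155] [616.73918211 117.2771883   99.29254116]
top [267 164  15  13 144] [ 606.66058844 -102.05363641   99.40612257]
top tab 1 123 [[474.5, 143.8, 131.2], [486.6, 162.4, 146.5], [505.6, 181.7, 158.2]]
top tab -1 120 [[455.0, -164.4, 130.9], [467.5, -145.3, 147.6], [520.4, -127.1, 158.9]]
wrist tab 1 2015 [[471.6, 143.0, 130.8], [474.3, 158.1, 145.9], [502.0, 179.8, 156.8]]
wrist tab -1 1991 [[452.2, -164.6, 131.0], [455.0, -144.1, 146.3], [482.5, -126.5, 157.0]]
```

View pics/c3.png

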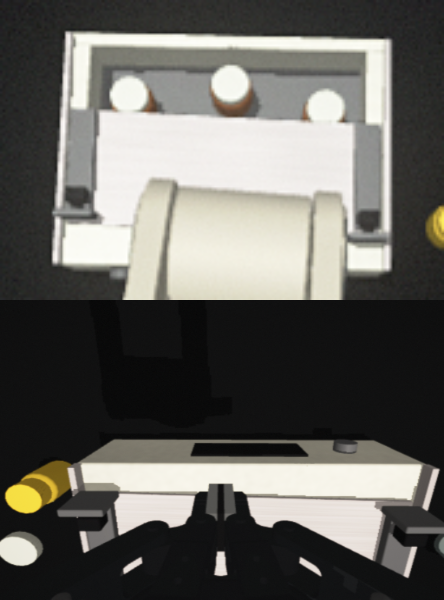

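The jar stands upright in the middle place, cap at about (631.5, 4). The top crop shows it between the fixed jars, with both tabs in view. The tabs' near faces are at x ≈ 474 (left, y 161) and ≈ 455 (right, y -145). The left end leads, so I start on the right.

>>> {"method": "step_arm", "body": {"plan": "0 0 0 0 -40 -30 255; 0 0 0 0 -80 -65 255; 0 0 0 5 -110 -90 255; 0 0 0 15 -122 -100 255; 0 0 0 23 -122 -102 255; 0 0 0 29 -122 -102 255; 0 0 0 33 -122 -102 255; 0 0 0 33 -122 -102 255"}}

```text
clock: 10.3
eef_pos: [435.9, -144.2, 138.0]
tcp_rot: [-3.141, 0.001, -3.141]
contact_force: [-0.4, -0.2, -0.2]
opening: 0.001
grasp_force: 0.0
```

>>> {"method": "step_arm", "body": {"plan": "0 0 0 2 0 0 255; 0 0 0 4 0 0 255; 0 0 0 6 0 0 255; 0 0 0 8 0 0 255; 0 0 0 8 0 0 255"}}

```text
clock: 10.8
eef_pos: [442.6, -144.8, 137.3]
tcp_rot: [3.141, -0.001, 3.141]
contact_force: [-0.9, -0.3, 0.7]
opening: 0.003
grasp_force: 0.5
```

>>> {"method": "step_arm", "body": {"plan": "0 0 0 1 0 0 255; 0 0 0 2 0 0 255; 0 0 0 3 0 0 255; 0 0 0 3 0 0 255"}}

```text
clock: 11.2
eef_pos: [444.1, -144.7, 137.0]
tcp_rot: [3.141, -0.004, 3.141]
contact_force: [-8.5, -1.9, 5.5]
opening: 0.002
grasp_force: 4.1
```

```bash
python3 -c "
from h import *
s=r.sense();print(s['eef_pos'],s['contact_force'])"
```

```text
[ 444.07235678 -144.70965535  136.9513539 ] [-8.54112246 -1.9402717   5.51433338]
```

>>> {"method": "step_arm", "body": {"plan": "0 0 0 0.7 0 0 255; 0 0 0 1.4 0 0 255; 0 0 0 2.1 0 0 255; 0 0 0 2.8 0 0 255"}}

```text
clock: 11.6
eef_pos: [446.3, -144.7, 136.9]
tcp_rot: [3.141, -0.005, 3.141]
contact_force: [-9.5, -1.5, 7.4]
opening: -0.0
grasp_force: 5.2
```

>>> {"method": "step_arm", "body": {"plan": "0 0 0 1 0 0.5 255; 0 0 0 2 0 0.5 255; 0 0 0 3 0 0.5 255; 0 0 0 4 0 0.5 255"}}

```text
clock: 12.0
eef_pos: [449.8, -144.7, 137.0]
tcp_rot: [3.141, -0.006, 3.141]
contact_force: [-10.5, -2.2, 4.3]
opening: 0.001
grasp_force: 5.3
```

>>> {"method": "step_arm", "body": {"plan": "0 0 0 1.5 0 0.3 255; 0 0 0 3 0 0.3 255; 0 0 0 5 0 0.3 255; 0 0 0 7 0 0.3 255; 0 0 0 9 0 0.3 255; 0 0 0 11 0 0.3 255; 0 0 0 13 0 0.3 255; 0 0 0 14.5 0 0.3 255"}}

```text
clock: 12.8
eef_pos: [463.9, -144.8, 137.1]
tcp_rot: [3.141, -0.007, 3.141]
contact_force: [-10.3, -3.6, 2.5]
opening: -0.0
grasp_force: 5.6
```

>>> {"method": "step_arm", "body": {"plan": "0 0 0 -5 0 0 255; 0 0 0 -20 25 0 255; 0 0 0 -20 75 0 255; 0 0 0 -20 125 0 255; 0 0 0 -20 175 0 255; 0 0 0 -20 225 0 255; 0 0 0 -20 270 0 255; 0 0 0 -20 300 0 255"}}

```text
clock: 13.6
eef_pos: [447.4, 158.2, 138.4]
tcp_rot: [3.14, 0.002, -3.141]
contact_force: [0.4, 0.3, -0.8]
opening: -0.0
grasp_force: 0.0
```

>>> {"method": "step_arm", "body": {"plan": "0 0 0 3 6 0 255; 0 0 0 8 6 0 255; 0 0 0 12 6 0 255; 0 0 0 14 6 0 255; 0 0 0 15 6 0 255; 0 0 0 15 6 0 255"}}

```text
clock: 14.2
eef_pos: [462.0, 160.2, 138.0]
tcp_rot: [-3.141, -0.001, 3.14]
contact_force: [0.3, -0.5, 0.3]
opening: 0.002
grasp_force: 0.1
```

>>> {"method": "step_arm", "body": {"plan": "0 0 0 1 0 0 255; 0 0 0 2 0 0 255; 0 0 0 3 0 0.3 255; 0 0 0 4 0 0.5 255; 0 0 0 5 0 0.5 255; 0 0 0 6 0 0.5 255"}}

```text
clock: 14.8
eef_pos: [465.3, 160.5, 137.8]
tcp_rot: [-3.14, -0.006, 3.141]
contact_force: [-10.1, -1.8, 5.0]
opening: 0.001
grasp_force: 5.2
```

>>> {"method": "step_arm", "body": {"plan": "0 0 0 1.5 0 0.5 255; 0 0 0 3 0 0.5 255; 0 0 0 5 0 0.5 255; 0 0 0 7 0 0.5 255; 0 0 0 9 0 0.5 255; 0 0 0 11 0 0.5 255; 0 0 0 13 0 0.5 255; 0 0 0 15 0 0.5 255"}}

```text
clock: 15.6
eef_pos: [479.6, 160.4, 137.9]
tcp_rot: [-3.14, -0.007, 3.141]
contact_force: [-10.4, -1.4, 1.6]
opening: -0.0
grasp_force: 5.6
```

```bash
cat > lead.py <<'E'
from h import *
s=r.sense();print(s["eef_pos"].round(1),s["contact_force"].round(1))
p,d,K,T=grab("top");P=cloud(d,K,T)
q=P[(P[...,2]>109.5)&(P[...,2]<118)&(abs(P[...,1]-8)<130)&(P[...,0]>560)&(P[...,0]<690)]
e=np.array([[y,np.percentile(q[abs(q[:,1]-y)<5,0],98)] for y in range(-110,125,10) if (abs(q[:,1]-y)<5).sum()>5])
a,b=np.polyfit(e[:,0],e[:,1],1); print("left lead",a*310+1.2,"front x mid",a*8+b)
E
python3 lead.py
```

```text
[479.6 160.4 137.9] [-10.4  -1.4   1.6]
left lead 6.293318152845815 front x mid 606.5903134553037
```

>>> {"method": "step_arm", "body": {"plan": "0 0 0 -8 0 0 255; 0 0 0 -25 -25 0 255; 0 0 0 -25 -75 0 255; 0 0 0 -25 -125 0 255; 0 0 0 -25 -175 0 255; 0 0 0 -25 -225 0 255; 0 0 0 -25 -270 0 255; 0 0 0 -22 -303 0 255"}}

```text
clock: 16.45
eef_pos: [461.2, -144.5, 139.6]
tcp_rot: [-3.141, 0.002, 3.14]
contact_force: [0.1, 0.6, -0.4]
opening: -0.002
grasp_force: 0.0
```

>>> {"method": "step_arm", "body": {"plan": "0 0 0 2 -2 0 255; 0 0 0 3 -2 0 255; 0 0 0 4 -2 0 255; 0 0 0 5 -2 0 255; 0 0 0 6 -2 0.3 255; 0 0 0 7 -2 0.5 255; 0 0 0 8.5 -2 0.5 255; 0 0 0 10 -2 0.5 255"}}

```text
clock: 17.25
eef_pos: [468.3, -144.3, 138.8]
tcp_rot: [-3.141, -0.005, -3.141]
contact_force: [-9.9, -8.0, 0.4]
opening: -0.0
grasp_force: 5.4
```

>>> {"method": "step_arm", "body": {"plan": "0 0 0 2 0 0.3 255; 0 0 0 4 0 0.3 255; 0 0 0 6 0 0.3 255; 0 0 0 8 0 0.3 255; 0 0 0 10 0 0.3 255; 0 0 0 12 0 0.3 255; 0 0 0 14 0 0.3 255"}}

```text
clock: 17.95
eef_pos: [481.9, -144.2, 138.9]
tcp_rot: [-3.141, -0.006, -3.141]
contact_force: [-11.5, -7.1, -0.1]
opening: -0.001
grasp_force: 5.7
```

>>> {"method": "step_arm", "body": {"plan": "0 0 0 -8 0 0 255; 0 0 0 -14 30 0 255; 0 0 0 -14 80 0 255; 0 0 0 -14 130 0 255; 0 0 0 -14 180 0 255; 0 0 0 -14 230 0 255; 0 0 0 -14 275 0 255; 0 0 0 -10 305 0 255"}}

```text
clock: 18.75
eef_pos: [474.9, 164.3, 140.4]
tcp_rot: [3.14, 0.002, -3.14]
contact_force: [1.5, -0.3, -0.3]
opening: -0.0
grasp_force: 0.0
```

>>> {"method": "step_arm", "body": {"plan": "0 0 0 3 2 0 255; 0 0 0 4 2 0 255; 0 0 0 5 2 0 255; 0 0 0 6 2 0 255; 0 0 0 7 2 0.3 255; 0 0 0 8 2 0.5 255; 0 0 0 9.5 2 0.5 255; 0 0 0 11 2 0.5 255"}}

```text
clock: 19.55
eef_pos: [483.3, 161.9, 139.5]
tcp_rot: [3.142, -0.006, 3.139]
contact_force: [-10.4, 5.6, 0.2]
opening: 0.003
grasp_force: 5.2
```

>>> {"method": "step_arm", "body": {"plan": "0 0 0 2 0 0.3 255; 0 0 0 4 0 0.3 255; 0 0 0 6 0 0.3 255; 0 0 0 8 0 0.3 255; 0 0 0 10 0 0.3 255; 0 0 0 12 0 0.3 255; 0 0 0 14 0 0.3 255; 0 0 0 16 0 0.3 255"}}

```text
clock: 20.35
eef_pos: [498.9, 161.7, 139.6]
tcp_rot: [-3.141, -0.007, 3.139]
contact_force: [-11.2, 6.6, -0.7]
opening: -0.001
grasp_force: 5.6
```

>>> {"method": "step_arm", "body": {"plan": "0 0 0 -10 0 0 255; 0 0 0 -27 -30 0 255; 0 0 0 -27 -80 0 255; 0 0 0 -27 -130 0 255; 0 0 0 -27 -180 0 255; 0 0 0 -27 -230 0 255; 0 0 0 -27 -280 0 255; 0 0 0 -25 -307 0 255"}}

```text
clock: 21.15
eef_pos: [476.3, -148.5, 141.2]
tcp_rot: [-3.14, 0.002, 3.138]
contact_force: [0.1, -0.4, -0.1]
opening: -0.0
grasp_force: 0.0
```

>>> {"method": "step_arm", "body": {"plan": "0 0 0 0 0 0 255; 0 0 0 4 0 0 255; 0 0 0 6 0 0 255; 0 0 0 7 0 0 255; 0 0 0 8 0 0.3 255; 0 0 0 9 0 0.5 255; 0 0 0 10.5 0 0.5 255; 0 0 0 12 0 0.5 255"}}

```text
clock: 21.95
eef_pos: [486.0, -143.2, 140.3]
tcp_rot: [-3.141, -0.006, -3.14]
contact_force: [-9.6, -7.0, 2.3]
opening: 0.003
grasp_force: 5.3
```

>>> {"method": "step_arm", "body": {"plan": "0 0 0 2 0 0.3 255; 0 0 0 4 0 0.3 255; 0 0 0 6 0 0.3 255; 0 0 0 8 0 0.3 255; 0 0 0 10 0 0.3 255; 0 0 0 12 0 0.3 255; 0 0 0 14 0 0.3 255; 0 0 0 16 0 0.3 255"}}

```text
clock: 22.75
eef_pos: [501.6, -143.2, 140.3]
tcp_rot: [-3.141, -0.007, -3.14]
contact_force: [-12.7, -7.6, 0.6]
opening: 0.001
grasp_force: 5.7
```

```bash
python3 lead.py
```

```text
[ 501.6 -143.2  140.3] [-12.7  -7.6   0.6]
left lead -15.80764354844754 front x mid 635.2128378976439
```

>>> {"method": "step_arm", "body": {"plan": "0 0 0 -10 0 0 255; 0 0 0 -15 30 0 255; 0 0 0 -15 80 0 255; 0 0 0 -15 130 0 255; 0 0 0 -15 180 0 255; 0 0 0 -15 230 0 255; 0 0 0 -15 275 0 255; 0 0 0 -13 304 0 255"}}

```text
clock: 23.6
eef_pos: [491.3, 164.0, 141.8]
tcp_rot: [3.141, 0.001, -3.139]
contact_force: [0.5, -0.2, 0.2]
opening: 0.002
grasp_force: 0.0
```

>>> {"method": "step_arm", "body": {"plan": "0 0 0 1 0 0 255; 0 0 0 2 0 0 255; 0 0 0 2 0 0 255; 0 0 0 3 0 0 255; 0 0 0 5 0 0 255; 0 0 0 7 0 0 255; 0 0 0 8 0 0 255; 0 0 0 9 0 0 255"}}

```text
clock: 24.4
eef_pos: [499.0, 159.3, 141.1]
tcp_rot: [-3.141, -0.005, 3.14]
contact_force: [-10.8, -0.7, 7.7]
opening: -0.002
grasp_force: 5.1
```

>>> {"method": "step_arm", "body": {"plan": "0 0 0 1 0 0.3 255; 0 0 0 2 0 0.3 255; 0 0 0 4 0 0.3 255; 0 0 0 6 0 0.3 255; 0 0 0 8 0 0.3 255; 0 0 0 10 0 0.3 255; 0 0 0 12 0 0.3 255; 0 0 0 14 0 0.3 255"}}

```text
clock: 25.2
eef_pos: [512.3, 159.2, 141.1]
tcp_rot: [-3.14, -0.006, 3.14]
contact_force: [-10.7, -0.8, 5.9]
opening: -0.001
grasp_force: 5.5
```

>>> {"method": "step_arm", "body": {"plan": "0 0 0 2 0 0.5 255; 0 0 0 4 0 0.5 255; 0 0 0 6 0 0.5 255; 0 0 0 8 0 0.5 255; 0 0 0 8 0 0.5 255"}}

```text
clock: 25.7
eef_pos: [520.1, 159.2, 141.2]
tcp_rot: [-3.14, -0.007, 3.14]
contact_force: [-10.0, -0.2, 4.1]
opening: -0.001
grasp_force: 5.1
```

```bash
python3 lead.py
```

```text
[520.1 159.2 141.2] [-10.   -0.2   4.1]
left lead 11.464834238873875 front x mid 645.1826099149906
```

>>> {"method": "step_arm", "body": {"plan": "0 0 0 -10 0 0 255; 0 0 0 -28 -30 0 255; 0 0 0 -28 -80 0 255; 0 0 0 -28 -130 0 255; 0 0 0 -28 -180 0 255; 0 0 0 -28 -230 0 255; 0 0 0 -28 -275 0 255; 0 0 0 -26 -303 0 255"}}

```text
clock: 26.55
eef_pos: [496.9, -146.1, 142.6]
tcp_rot: [-3.141, 0.001, 3.139]
contact_force: [0.6, 0.9, 0.3]
opening: -0.001
grasp_force: 0.0
```

>>> {"method": "step_arm", "body": {"plan": "0 0 0 0 0 0 255; 0 0 0 0 0 0 255; 0 0 0 1 0 0 255; 0 0 0 3 0 0 255; 0 0 0 5 0 0 255; 0 0 0 7 0 0 255; 0 0 0 8 0 0.2 255; 0 0 0 9 0 0.4 255"}}

```text
clock: 27.35
eef_pos: [503.5, -141.8, 142.1]
tcp_rot: [3.141, -0.006, -3.141]
contact_force: [-10.3, -1.4, 4.7]
opening: -0.001
grasp_force: 5.2
```

>>> {"method": "step_arm", "body": {"plan": "0 0 0 2 0 0.3 255; 0 0 0 4 0 0.3 255; 0 0 0 6 0 0.3 255; 0 0 0 8 0 0.3 255; 0 0 0 10 0 0.3 255; 0 0 0 12 0 0.3 255; 0 0 0 14 0 0.3 255; 0 0 0 16 0 0.3 255"}}

```text
clock: 28.15
eef_pos: [519.0, -141.9, 142.1]
tcp_rot: [3.141, -0.007, -3.141]
contact_force: [-10.5, -0.4, 4.1]
opening: -0.0
grasp_force: 5.6
```

>>> {"method": "step_arm", "body": {"plan": "0 0 0 -10 0 0 255; 0 0 0 -14 30 0 255; 0 0 0 -14 80 0 255; 0 0 0 -14 130 0 255; 0 0 0 -14 180 0 255; 0 0 0 -14 230 -2 255; 0 0 0 -14 275 -3 255; 0 0 0 -12 302 -4 255"}}

```text
clock: 28.95
eef_pos: [509.6, 162.8, 139.2]
tcp_rot: [3.141, 0.001, -3.14]
contact_force: [-0.2, -0.9, 0.3]
opening: -0.004
grasp_force: 0.0
```

>>> {"method": "step_arm", "body": {"plan": "0 0 0 1 0 0 255; 0 0 0 3 0 0 255; 0 0 0 5 0 0 255; 0 0 0 7 0 0 255; 0 0 0 9 0 0 255; 0 0 0 10 0 0 255; 0 0 0 11 0 0.2 255; 0 0 0 12 0 0.4 255"}}

```text
clock: 29.75
eef_pos: [519.9, 158.2, 138.8]
tcp_rot: [-3.141, -0.005, 3.14]
contact_force: [-9.4, -0.7, 3.4]
opening: 0.0
grasp_force: 4.8
```

```bash
python3 lead.py
```

```text
[519.9 158.2 138.8] [-9.4 -0.7  3.4]
left lead -4.222700417641212 front x mid 652.4717761074642
```

>>> {"method": "step_arm", "body": {"plan": "0 0 0 1.5 0 0.2 255; 0 0 0 3 0 0.2 255; 0 0 0 4.5 0 0.2 255; 0 0 0 6 0 0.2 255; 0 0 0 7.5 0 0.2 255; 0 0 0 9 0 0.2 255; 0 0 0 10.5 0 0.2 255; 0 0 0 12 0 0.2 255"}}

```text
clock: 30.6
eef_pos: [531.1, 158.1, 138.8]
tcp_rot: [-3.14, -0.006, 3.14]
contact_force: [-11.8, -1.7, 4.0]
opening: -0.002
grasp_force: 5.5
```

>>> {"method": "step_arm", "body": {"plan": "0 0 0 -10 0 0 255; 0 0 0 -23 -30 0 255; 0 0 0 -23 -80 0 255; 0 0 0 -23 -130 0 255; 0 0 0 -23 -180 0 255; 0 0 0 -23 -230 0 255; 0 0 0 -23 -275 0 255; 0 0 0 -21 -304 0 255"}}

```text
clock: 31.4
eef_pos: [512.7, -148.1, 139.9]
tcp_rot: [-3.141, 0.001, 3.139]
contact_force: [-0.3, 0.6, -0.1]
opening: -0.002
grasp_force: 0.0
```

>>> {"method": "step_arm", "body": {"plan": "0 0 0 1 -2 0 255; 0 0 0 2 -2 0 255; 0 0 0 4 -2 0 255; 0 0 0 6 -2 0 255; 0 0 0 8 -2 0 255; 0 0 0 9 -2 0 255; 0 0 0 10 -2 0.2 255; 0 0 0 11 -2 0.4 255"}}

```text
clock: 32.2
eef_pos: [521.4, -145.8, 139.3]
tcp_rot: [3.141, -0.006, -3.14]
contact_force: [-10.3, -4.4, 3.6]
opening: 0.002
grasp_force: 5.3
```

```bash
python3 lead.py
```

```text
[ 521.4 -145.8  139.3] [-10.3  -4.4   3.6]
left lead 0.2412671757782482 front x mid 660.0383075428832
```

>>> {"method": "step_arm", "body": {"plan": "0 0 0 1 0 0.2 255; 0 0 0 2 0 0.2 255; 0 0 0 3 0 0.2 255; 0 0 0 4 0 0.2 255; 0 0 0 5 0 0.2 255; 0 0 0 6 0 0.2 255"}}

```text
clock: 32.85
eef_pos: [527.1, -145.8, 139.3]
tcp_rot: [3.141, -0.007, -3.14]
contact_force: [-10.7, -3.2, 4.2]
opening: -0.002
grasp_force: 5.5
```

>>> {"method": "step_arm", "body": {"plan": "0 0 0 0.7 0 0.2 255; 0 0 0 1.4 0 0.2 255; 0 0 0 2 0 0.2 255"}}

```text
clock: 33.15
eef_pos: [528.9, -145.8, 139.3]
tcp_rot: [3.141, -0.007, -3.14]
contact_force: [-11.4, -5.5, 2.1]
opening: 0.002
grasp_force: 5.5
```

>>> {"method": "step_arm", "body": {"plan": "0 0 0 0.7 0 0.1 255; 0 0 0 1.4 0 0.1 255; 0 0 0 2 0 0.1 255"}}

```text
clock: 33.45
eef_pos: [530.0, -145.8, 139.3]
tcp_rot: [3.141, -0.009, -3.14]
contact_force: [-15.2, -5.1, 6.4]
opening: 0.001
grasp_force: 7.8
```

The force rises from 11 to 15 N with little motion, so the right end is at its stop. Back off and finish the left.

>>> {"method": "step_arm", "body": {"plan": "0 0 0 -10 0 0 255; 0 0 0 -14 30 0 255; 0 0 0 -14 80 0 255; 0 0 0 -14 130 0 255; 0 0 0 -14 180 0 255; 0 0 0 -14 230 0 255; 0 0 0 -14 275 0 255; 0 0 0 -12 305 0 255"}}

```text
clock: 34.25
eef_pos: [521.4, 162.2, 140.7]
tcp_rot: [3.141, 0.001, -3.139]
contact_force: [1.1, 0.2, 0.4]
opening: -0.002
grasp_force: 0.0
```

>>> {"method": "step_arm", "body": {"plan": "0 0 0 2 2 0 255; 0 0 0 4 2 0 255; 0 0 0 6 2 0 255; 0 0 0 8 2 0 255; 0 0 0 9 2 0 255; 0 0 0 10 2 0 255; 0 0 0 11 2 0.2 255; 0 0 0 12 2 0.4 255"}}

```text
clock: 35.05
eef_pos: [531.6, 159.2, 140.4]
tcp_rot: [-3.141, -0.005, 3.139]
contact_force: [-10.9, 2.2, 3.5]
opening: -0.001
grasp_force: 5.2
```

```bash
python3 lead.py
```

```text
[531.6 159.2 140.4] [-10.9   2.2   3.5]
left lead -4.932752001998047 front x mid 664.5493614310055
```

>>> {"method": "step_arm", "body": {"plan": "0 0 0 1 0 0.2 255; 0 0 0 2 0 0.2 255; 0 0 0 3 0 0.2 255; 0 0 0 4 0 0.2 255"}}

```text
clock: 35.5
eef_pos: [535.3, 159.2, 140.4]
tcp_rot: [-3.141, -0.006, 3.14]
contact_force: [-9.6, 2.2, 4.3]
opening: -0.0
grasp_force: 5.3
```

>>> {"method": "step_arm", "body": {"plan": "0 0 0 0.7 0 0.1 255; 0 0 0 1.4 0 0.1 255; 0 0 0 2 0 0.1 255"}}

```text
clock: 35.8
eef_pos: [537.2, 159.2, 140.4]
tcp_rot: [-3.141, -0.006, 3.14]
contact_force: [-11.4, 2.0, 2.5]
opening: 0.0
grasp_force: 5.3
```

>>> {"method": "step_arm", "body": {"plan": "0 0 0 0.7 0 0.1 255; 0 0 0 1.4 0 0.1 255; 0 0 0 1.8 0 0.1 255"}}

```text
clock: 36.1
eef_pos: [538.9, 159.2, 140.4]
tcp_rot: [-3.141, -0.006, 3.139]
contact_force: [-10.6, 2.3, 4.0]
opening: 0.0
grasp_force: 5.4
```

>>> {"method": "step_arm", "body": {"plan": "0 0 0 0.6 0 0.1 255; 0 0 0 1.2 0 0.1 255; 0 0 0 1.5 0 0.1 255"}}

```text
clock: 36.4
eef_pos: [539.6, 159.2, 140.3]
tcp_rot: [-3.141, -0.008, 3.139]
contact_force: [-14.2, 2.8, 5.5]
opening: -0.002
grasp_force: 7.1
```

The left end gives the same sign of a stop. I'll check the right again, then take a look from clear.

>>> {"method": "step_arm", "body": {"plan": "0 0 0 -10 0 0 255; 0 0 0 -23 -30 0 255; 0 0 0 -23 -80 0 255; 0 0 0 -23 -130 0 255; 0 0 0 -23 -180 0 255; 0 0 0 -23 -230 0 255; 0 0 0 -23 -275 0 255; 0 0 0 -20 -304 0 255"}}

```text
clock: 37.2
eef_pos: [522.8, -147.6, 141.7]
tcp_rot: [-3.141, 0.001, 3.138]
contact_force: [1.1, 1.0, -0.5]
opening: 0.008
grasp_force: 0.0
```

>>> {"method": "step_arm", "body": {"plan": "0 0 0 1 0 0 255; 0 0 0 2 0 0 255; 0 0 0 3 0 0 255; 0 0 0 5 0 0 255; 0 0 0 6.5 0 0 255; 0 0 0 7.5 0 0 255; 0 0 0 8.5 0 0.2 255; 0 0 0 9 0 0.2 255"}}

```text
clock: 38.0
eef_pos: [529.5, -142.9, 141.1]
tcp_rot: [3.141, -0.006, -3.14]
contact_force: [-12.9, -2.3, 9.2]
opening: 0.001
grasp_force: 6.5
```

>>> {"method": "step_arm", "body": {"plan": "0 0 0 0.3 0 0.8 255; 0 0 0 0.6 0 1 255; 0 0 0 0.6 0 1 255"}}

```text
clock: 38.3
eef_pos: [529.2, -142.9, 141.3]
tcp_rot: [3.141, -0.008, -3.14]
contact_force: [-11.6, -3.7, 1.2]
opening: -0.0
grasp_force: 5.9
```

>>> {"method": "step_arm", "body": {"plan": "0 0 0 0.5 0 0 255; 0 0 0 1 0 0 255; 0 0 0 1 0 0 255"}}

```text
clock: 38.6
eef_pos: [529.7, -142.9, 141.3]
tcp_rot: [3.141, -0.009, -3.14]
contact_force: [-14.4, -3.6, 3.2]
opening: 0.003
grasp_force: 7.1
```

>>> {"method": "step_arm", "body": {"plan": "0 0 0 -8 0 0 255; 0 0 0 -30 0 0 255; 0 0 0 -60 0 20 255; 0 0 0 -90 0 60 255; 0 0 0 -120 0 100 255; 0 0 0 -150 -20 120 255; 0 0 0 -170 -20 130 255; 0 0 0 -170 -20 130 255"}}

```text
clock: 39.4
eef_pos: [363.1, -163.7, 274.2]
tcp_rot: [-3.14, 0.003, 3.141]
contact_force: [-0.4, 0.2, -0.5]
opening: 0.004
grasp_force: 0.0
```

```bash
python3 lead.py
python3 - <<'E'
from h import *
I=[r.grab_frame(n)[0][:,:,::-1] for n in("top","scene")]
cv2.imwrite("pics/fin.png",np.hstack([cv2.resize(I[0][120:260,150:320],(400,330)),cv2.resize(I[1][110:290,170:390],(400,330))]))
E
```

```text
[ 363.1 -163.7  274.2] [-0.4  0.2 -0.5]
left lead 3.4172773370231795 front x mid 667.3869457492797
```

View pics/fin.png

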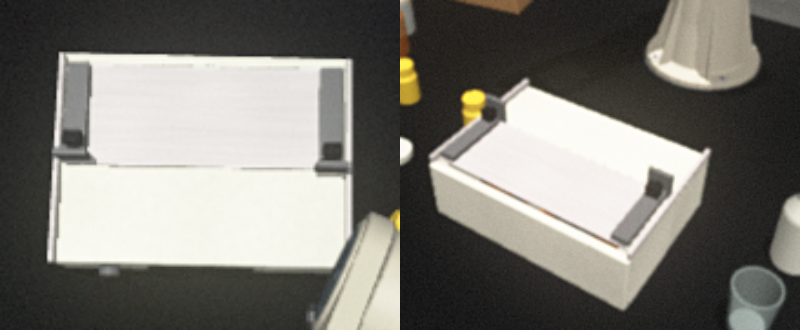

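The views show the cover closed over the well, the tabs clear and the bystanders in place. I'll check its squareness to the bay using the shoe ends and the panel's near edge.

Run:
```python
from h import *
G=[];D=[]
for i in range(8):
    p,d,K,T=grab("top"); G.append(cv2.cvtColor(p,cv2.COLOR_RGB2GRAY).astype(float)); D.append(p)
g=np.mean(G,0)
def ray(u,v,z):
    w=T[:3,:3]@np.array([(u-K[0,2])/K[0,0],(v-K[1,2])/K[1,1],1]);return T[:3,3]+w*(z-T[2,3])/w[2]
def fit(us,r0,r1,z,mode):
    Q=[]
    for u in us:
        c=g[r0:r1,u]
        if mode=="dark": w=np.clip(np.median(c)-c-8,0,None); v=r0+(w*np.arange(len(c))).sum()/max(w.sum(),1e-6); ok=w.sum()>5
        else:
            e=np.diff(c)*mode; i=int(e.argmax()); ok=e[i]>10 and 0<i<len(e)-1
            if ok: den=e[i-1]-2*e[i]+e[i+1]; v=r0+i+.5+(.5*(e[i-1]-e[i+1])/den if den else 0)
        if ok:Q.append(ray(u,v,z)[:2])
    Q=np.array(Q)
    if len(Q)<3: return len(Q)
    for _ in range(3):
        a=np.polyfit(Q[:,1],Q[:,0],1);e=abs(Q[:,0]-np.polyval(a,Q[:,1]));Q=Q[e<=max(1,2*np.median(e))]
    return len(Q),"slope*310",round(a[0]*310,2),"x@y=8",round(np.polyval(a,8),2),"resid",round(e.std(),2)
print("near edge panel",fit(range(192,282),184,198,113,"dark"))
print("far outer rim",fit(range(180,296),136,150,105,1))
print("deck near edge",fit(range(180,270),226,240,105,-1))
print("panel front gap",fit(range(192,282),143,153,108,"dark"))
print("L shoe front",fit(range(180,186),140,156,126,-1),"R",fit(range(288,294),142,158,126,-1))
for u in(183,290): print(g[140:158,u].round())
print(g[180:200:1,220].round(), g[140:155,220].round())
```

```text
near edge panel (66, 'slope*310', np.float64(-0.23), 'x@y=8', np.float64(543.29), 'resid', np.float64(0.27))
far outer rim (115, 'slope*310', np.float64(1.51), 'x@y=8', np.float64(685.01), 'resid', np.float64(0.24))
deck near edge (90, 'slope*310', np.float64(1.53), 'x@y=8', np.float64(425.3), 'resid', np.float64(0.2))
panel front gap (60, 'slope*310', np.float64(-3.67), 'x@y=8', np.float64(684.69), 'resid', np.float64(0.19))
L shoe front (6, 'slope*310', np.float64(-3.79), 'x@y=8', np.float64(670.4), 'resid', np.float64(0.01)) R (6, 'slope*310', np.float64(-8.76), 'x@y=8', np.float64(661.95), 'resid', np.float64(0.01))
[ 42.  34. 154. 240. 250. 238. 178. 138. 140. 140. 139. 140. 139. 140.
 141. 140. 141. 141.]
[ 46.  44.  44.  40.  59. 230. 248. 248. 212. 142. 134. 134. 136. 135.
 137. 136. 136. 137.]
[234. 235. 235. 234. 233. 234. 234. 234. 235. 238. 181. 234. 249. 248.
 247. 246. 246. 246. 246. 247.] [ 55.  50.  42. 231. 250. 246. 249. 231. 227. 232. 230. 230. 231. 232.
 230.]
```

The shoe fronts are equal to within 0.1 px relative to the rim, but the panel edge hints that the left may lag 1–2 mm. I'll check the left stop once more, with a slightly firmer push.

>>> {"method": "step_arm", "body": {"plan": "0 0 0 20 45 0 255; 0 0 0 40 90 0 255; 0 0 0 60 135 -10 255; 0 0 0 80 180 -30 255; 0 0 0 100 225 -60 255; 0 0 0 120 270 -90 255; 0 0 0 135 305 -115 255; 0 0 0 145 324 -134 255"}}

```text
clock: 40.75
eef_pos: [509.7, 162.6, 137.3]
tcp_rot: [3.141, 0.0, -3.141]
contact_force: [1.9, -0.4, 0.0]
opening: 0.002
grasp_force: 0.0
```

>>> {"method": "step_arm", "body": {"plan": "0 0 0 8 0 0 255; 0 0 0 16 0 0 255; 0 0 0 22 0 0 255; 0 0 0 22 0 0 255; 0 0 0 22 0 0 255; 0 0 0 24 0 0 255; 0 0 0 26 0 0 255; 0 0 0 26 0 0 255"}}

```text
clock: 41.55
eef_pos: [535.3, 160.0, 138.9]
tcp_rot: [3.141, 0.001, 3.141]
contact_force: [-0.3, -0.0, 0.6]
opening: 0.002
grasp_force: 0.0
```

>>> {"method": "step_arm", "body": {"plan": "0 0 0 1 0 0 255; 0 0 0 2 0 0 255; 0 0 0 3 0 0.2 255; 0 0 0 4 0 0.3 255; 0 0 0 4.5 0 0.3 255; 0 0 0 4.5 0 0.3 255"}}

```text
clock: 42.15
eef_pos: [538.0, 160.1, 138.5]
tcp_rot: [-3.141, -0.003, 3.141]
contact_force: [-6.3, 0.8, 4.6]
opening: -0.001
grasp_force: 3.3
```

>>> {"method": "step_arm", "body": {"plan": "0 0 0 0.5 0 0 255; 0 0 0 0.9 0 0.1 255; 0 0 0 0.9 0 0.1 255"}}

```text
clock: 42.45
eef_pos: [538.4, 160.1, 138.5]
tcp_rot: [-3.141, -0.004, 3.141]
contact_force: [-8.4, 0.1, 4.4]
opening: 0.001
grasp_force: 4.2
```

>>> {"method": "step_arm", "body": {"plan": "0 0 0 0.5 0 0.2 255; 0 0 0 1 0 0.3 255; 0 0 0 1.5 0 0.3 255; 0 0 0 1.5 0 0.3 255"}}

```text
clock: 42.85
eef_pos: [539.0, 160.1, 138.5]
tcp_rot: [-3.141, -0.006, 3.141]
contact_force: [-10.4, 1.0, 4.6]
opening: -0.001
grasp_force: 5.6
```

>>> {"method": "step_arm", "body": {"plan": "0 0 0 0.3 0 0.2 255; 0 0 0 0.6 0 0.2 255; 0 0 0 0.6 0 0.2 255"}}

```text
clock: 43.15
eef_pos: [539.2, 160.1, 138.6]
tcp_rot: [-3.141, -0.007, 3.141]
contact_force: [-11.7, 2.9, 5.0]
opening: 0.004
grasp_force: 6.1
```

>>> {"method": "step_arm", "body": {"plan": "0 0 0 0.5 0 0.3 255; 0 0 0 1 0 0.5 255; 0 0 0 1.2 0 0.5 255; 0 0 0 1.2 0 0.5 255"}}

```text
clock: 43.55
eef_pos: [539.6, 160.0, 138.6]
tcp_rot: [-3.141, -0.009, 3.141]
contact_force: [-14.4, 2.6, 2.6]
opening: -0.001
grasp_force: 7.0
```

>>> {"method": "step_arm", "body": {"plan": "0 0 0 0.3 0 0.3 255; 0 0 0 0.4 0 0.3 255"}}

```text
clock: 43.75
eef_pos: [539.6, 160.0, 138.7]
tcp_rot: [-3.141, -0.009, 3.141]
contact_force: [-14.1, 2.9, -0.1]
opening: 0.003
grasp_force: 7.2
```

At 14 N the left stops at the same 539.6 mm, which confirms the stop. Retreat and hand in.

>>> {"method": "step_arm", "body": {"plan": "0 0 0 -8 0 0 255; 0 0 0 -30 0 0 255; 0 0 0 -60 -10 20 255; 0 0 0 -90 -20 60 255; 0 0 0 -120 -30 100 255; 0 0 0 -140 -40 120 255; 0 0 0 -140 -40 120 255; 0 0 0 -140 -40 120 255"}}

```text
clock: 44.55
eef_pos: [404.8, 120.3, 260.9]
tcp_rot: [3.141, 0.003, 3.141]
contact_force: [0.0, 0.2, -0.5]
opening: -0.001
grasp_force: 0.0
```

```bash
python3 -c "
from h import *
s=r.sense();print(s['eef_pos'],s['contact_force']);print(r.sign_off())"
```

```text
[404.80479371 120.30643474 260.86579855] [ 0.03938201  0.17206475 -0.51108395]
the job is handed in; nothing more can be done
None
```

The job is handed in at about 45 s: the amber jar stands upright in the middle place (perhaps 4 mm off centre in y), both cover ends held firm at 14 N on a re-push, and no force reading on the cover passed 18 N (highest about 17).

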